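Hang the inspection mirror in the gauge cabinet

TASK

Take the orange-handled inspection mirror out of its wooden stand, pass it through the narrow yellow-edged opening of the grey gauge cabinet and hang it by its eye on the brass hook inside. Neither the robot nor the mirror may touch the cabinet's frame or walls, and the jar, pliers and tape roll are to stay where they are. Leave the mirror hanging free, upright and still.

Things in the scene. Friction and masses are not known exactly. Their poses are not given: they have to be found in the camera images.
- cabinet: fixed grey steel cabinet, 140 (x) x 250 (y) x 180 (z) mm, origin under its centre, +x from open front to back wall. Its yellow-edged opening, 110 mm wide, centred on y = 0, runs from a 30 mm high sill up the front (x = -70) and on through the roof to the back wall, so is open to the top. Walls 8 mm, floor top z = 12, back wall's inner face x = +62. Do not touch it (the hook is not part of it)
- hook: brass hook fixed on the cabinet's back wall, within 10 mm of the opening's middle, 160 to 170 mm above the worktop. Origin on the pin's axis at the wall's inner face, axes parallel to the cabinet's. The 8 mm thick round pin runs level along -x for 45 mm, then bends up; the tip ends 59 mm from the wall and 16 mm above the axis
- mirror: inspection mirror, 0.2 kg, upright in the stand; origin under its centre, z up. From below (mm): black frame with glass on its -x face, 64 (y) x 12 (x), 70 high; neck; orange eye 46 wide, 12 thick, z 85 to 135, its window (through along x) 30 wide, z 93 to 127; orange handle 24 (y) x 16 (x), z 135 to 205. Centre of mass below the eye. Either face may point out when hung
- mirror_eye (a point): middle of the upper inner edge of the eye's window, 127 mm above the mirror's underside: this edge rests on top of the hook's pin when the mirror hangs
- stand: fixed wooden stand 75 (x) x 100 (y) x 34 (z) mm with a slot 15.6 x 70 mm along its y, 22 mm deep (floor at z = 12 mm), in which the mirror's foot stands loosely, its axes parallel to the stand's; origin at the centre of its underside
- jar: clear jar with yellow lid, 53 mm across, 64 mm tall, origin at the centre of its underside; leave alone
- pliers: orange-handled pliers lying flat, 62 x 159 x 12 mm, origin at the centre of the underside, long axis y; leave alone
- tape_2: roll of beige tape lying flat, 104 mm across, 25 mm high, origin at the centre of its underside; leave alone
Not all that is in view belongs to the job. Leave any blue or pink look-alike of the mirror alone.

How it is judged:
By the outcome, as a careful person would: the job done as asked, in the order asked, and still so for the second after the job is handed in, with the robot touching nothing.
It also fails if it takes over 50 s, if anything falls off the work surface, if the arm or the gripper's body presses on something with over 40 N, if the wrist force passes 120 N, or if a joint passes its speed limit or range.

ROBOT

A 7-joint arm with a two-finger parallel gripper is mounted at the origin on a cart in front of the work surface, level with it; the furniture and walls round the work are solid. World frame = base frame: x ahead of the robot, y to its left, z up, the work surface at z = 0. Lengths are in m, angles in rad, forces in N, time in s.
With the tool pointing down it reaches from about 0.35 to 0.9 m from the base axis. Payload 19.9 kg.
Tool frame: the origin (TCP) lies at the very end of the fingers, on their centre line; the grasp point (between the pads) lies 19 mm behind it (grip_depth is the distance from the TCP to the grasp point, in m); z points along the fingers, y is the line along which they close (so a half turn about z gives the same grasp; the last joint's range is limited). The gripper opens to 85 mm and grips with 20 to 120 N. Pads are 22 mm wide; open, the fingers measure 114 mm over their backs; the gripper's body (76 mm by 85 mm) begins 54 mm behind the grasp point. The pads swing forward as they close: fully open they stand 13 mm farther back than shut.
Start: joints at [-1.236, 0.417, -0.01, 1.614, 0.005, 1.111, -0.053], TCP at [0.229, 0.581, 0.231] pointing down, gripper open.
Joint ranges: [-2.81, 2.81], [-0.39, 2.02], [-1.27, 1.25], [0.06, 2.57], [-1.19, 4.33], [0.19, 2], [-2.82, 2.82]. Speed limits (rad/s): [1.89, 1.89, 2.39, 2.39, 3.01, 3.01, 3.01].

INTERFACE

Orientations are given as a unit quaternion [w, x, y, z].
In Python, from station import * gives the robot as it stands. The module is installed in compiled form; this text tells all that it offers.
- The arm moves only by the tool play_rows, never from a script. Its argument "moves" is a list of rows, each an object of numbers: "tx", "ty", "tz": the shift along the tool's x, y, z in m; "ax", "ay", "az": the turn, a rotation vector about the tool's x, y, z in units of 5 degrees (1.0 is 5 degrees). A call has exactly 5 rows; each row is the pose to reach, as a shift and turn from the pose commanded when the call began, along the tool's axes at that moment; what a row does not reach only later rows make up. A row lasts 1/12 s, in which the tool goes at most 41.7 mm and 7.16 degrees, less where a joint would pass 70% of its speed; a pose out of reach is approached as far as the arm can. A call with a gripper value outside its range is refused whole. "gripper" is the opening, from -1 (shut) to 1 (fully open), set as the call begins (left out, the last holds). The fingers move at their own pace and stop on an object; "grip_force" is the grip in N (left out, the last holds). Time passes only in rows, so rows that repeat a pose let the fingers close, or fill a call up. It gives the time, the measured TCP pose, the force, the opening and the grip force at its end, in the units of the state.
- get_state(): the state, without advancing time (a new reading comes with each control period).
- read_camera(name): name is "scene" or "top" or "wrist"; returns a dict with "frame" (480x640x3 uint8, red, green, blue), "camera_matrix" (3x3 intrinsics, pixels), "distortion" ([k1, k2, p1, p2, k3] as OpenCV has them; the pictures are not rectified), "camera_from_world" (4x4, takes a point from world to camera coordinates). Camera axes: x right, y down, z forward; pixel columns grow to the right and rows downward; lengths in m; the calibration is good to about 2 mm. A picture is of the moment at which its call begins. There is no depth.
- hand_in(): hands the job in; it is judged then, once.
The state is a dict: "time": time; "joint_pos": joint angles; "qd": joint speeds; "effort": joint torques, N m; "eef_pos": TCP position; "ee_rot": TCP orientation; "force": force on the tool from outside, world axes, zero at the start; "moment": the same for the moment, N m; "opening": opening from 0.0 (shut) to 1.0 (fully open); "grip_force": force on a finger pad.
Only numpy, scipy, OpenCV 4.12 (cv2) and the standard library are available. Lean on these libraries where they do the work, as an engineer would, in place of code of your own. Each camera call takes 0.05 s, during which the arm holds its last target. There are 200 camera calls.

## Working session

There is one attempt and no reset: what is moved stays moved. The work goes in short steps, Python scripts to look and compute and a tool call to move; the robot and the scene stay as the last step left them, time stands still between calls to the robot, and variables do not carry over. Pictures are saved under pics/ and viewed, at most 10 in all, crops included, and the job is handed in when it is done.

Besides the shell and the picture viewer there is one more tool, called after ">>>" as name(argument=value, ...), one argument or row to a line, values as JSON. play_rows: Moves the arm, as the interface text tells. Its arguments: {"type":"object","properties":{"moves":{"type":"array"},"gripper":{"type":"number"},"grip_force":{"type":"number"}},"required":["moves"]}

```bash
mkdir -p pics; python3 - <<'E'
from station import *
import cv2,numpy as np
for n in ["scene","top"]:
    c=read_camera(n); cv2.imwrite(f"pics/{n}0.png",c["frame"][:,:,::-1]); 
    T=c["camera_from_world"]; print(n,np.round(c["camera_matrix"],1).tolist(),np.round(-T[:3,:3].T@T[:3,3],3),np.round(T[:3,:3],2).tolist(),c["distortion"])
s=get_state(); print(s)
E
```

```text
scene [[602.7, 0.0, 332.7], [0.0, 602.7, 244.3], [0.0, 0.0, 1.0]] [-0.318 -0.599  1.062] [[0.54, -0.84, -0.01], [-0.56, -0.35, -0.75], [0.63, 0.42, -0.66]] [-0.11457482  0.          0.          0.          0.        ]
top [[546.5, 0.0, 328.4], [0.0, 546.5, 238.7], [0.0, 0.0, 1.0]] [0.319 0.004 1.626] [[-0.01, -1.0, 0.01], [-0.99, 0.01, -0.15], [0.15, -0.02, -0.99]] [-0.08183756  0.          0.          0.          0.        ]
{'time': 0.1, 'joint_pos': array([-1.23652643,  0.41790433, -0.0103031 ,  1.61409439,  0.0046793 ,
        1.11069155, -0.05298099]), 'qd': array([ 0.00071226, -0.00078267, -0.00109152, -0.00218811,  0.00072131,
        0.00097589, -0.00065592]), 'effort': array([ 2.56763320e-03, -8.65824223e+01,  6.81779366e-01, -4.35647571e+01,
        1.94050523e-02,  4.92803520e-03, -7.71495525e-05]), 'eef_pos': array([0.22926002, 0.58110971, 0.23073727]), 'ee_rot': array([-6.77154986e-05,  1.86772709e-01,  9.82403006e-01, -5.32521022e-04]), 'force': array([ 0.20413363,  0.67085712, -0.53544817]), 'moment': array([0.01830295, 0.00125001, 0.00656   ]), 'grip_force': 0.0, 'opening': 1.0007702096051985}
```

View pics/scene0.png

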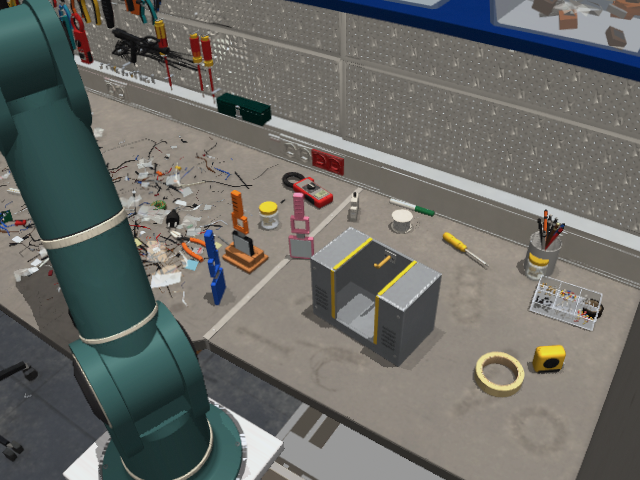

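View pics/top0.png

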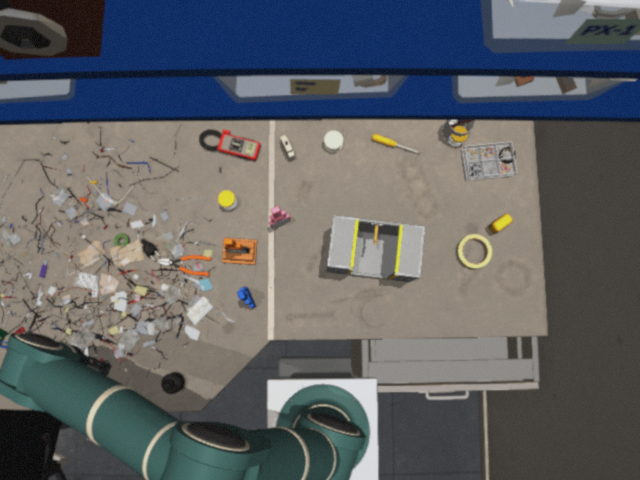

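The scene view shows the orange mirror at about (240,225) in its stand at (245,258), pink and blue look-alikes at (300,225) and (215,265), and the cabinet at (375,290) with the hook at (383,262). The top view shows the stand at (239,250), the cabinet at (376,248) with the hook at (376,233), the jar at (228,200) and the tape at (474,251).

```bash
cat > h.py <<'E'
from station import *
import cv2,numpy as np
from scipy.spatial.transform import Rotation as R
def ray(c,p):
    u=cv2.undistortPoints(np.array([[p]],float),c["camera_matrix"],c["distortion"])[0,0]
    T=c["camera_from_world"]; d=T[:3,:3].T@np.array([u[0],u[1],1]); return -T[:3,:3].T@T[:3,3],d/np.linalg.norm(d)
def plane(c,p,z):
    o,d=ray(c,p); return o+d*(z-o[2])/d[2]
def tri(*cp):
    A=0;b=0;L=[ray(c,p) for c,p in cp]
    for o,d in L: M=np.eye(3)-np.outer(d,d); A=A+M; b=b+M@o
    x=np.linalg.solve(A,b); return x,max(np.linalg.norm((np.eye(3)-np.outer(d,d))@(x-o)) for o,d in L)
def proj(c,X):
    T=c["camera_from_world"]; return cv2.projectPoints(np.array(X,float).reshape(-1,1,3),cv2.Rodrigues(T[:3,:3])[0],T[:3,3],c["camera_matrix"],c["distortion"])[0][:,0]
def blobs(c,lo,hi,mn=15):
    m=cv2.inRange(cv2.cvtColor(c["frame"],cv2.COLOR_RGB2HSV),np.array(lo),np.array(hi))
    n,l,s,ce=cv2.connectedComponentsWithStats(m); return [(s[i].tolist(),ce[i].round(1).tolist()) for i in range(1,n) if s[i][4]>=mn],l
E
python3 - <<'E'
from h import *
for n in ["scene","top"]:
    c=read_camera(n)
    print(n,"orange",[b for b in blobs(c,(5,150,80),(16,255,255))[0] if 170<b[1][0]<300])
    print("yellow",[b for b in blobs(c,(22,150,80),(34,255,255))[0]if 200<b[1][0]<500])
    f=c["frame"]
    r=(180,190,260,195) if n=="scene" else (200,180,260,120)
    k=cv2.resize(f[r[1]:r[1]+r[3],r[0]:r[0]+r[2]],None,fx=3,fy=3,interpolation=cv2.INTER_CUBIC)
    cv2.imwrite(f"pics/{n}1.png",k[:,:,::-1])
w=read_camera("wrist"); T=w["camera_from_world"]; s=get_state()
q=s["ee_rot"]; Rt=R.from_quat(q[[1,2,3,0]]).as_matrix()
print("cam in tool",np.round(Rt.T@(-T[:3,:3].T@T[:3,3]-s["eef_pos"]),3),np.round(T[:3,:3]@Rt,2).tolist(),w["camera_matrix"][0,0]); print(np.round(Rt,3))
E
```

```text
scene orange [([193, 51, 8, 6, 35], [196.3, 53.8]), ([231, 190, 18, 44, 405], [238.5, 212.3]), ([190, 238, 16, 9, 64], [197.5, 241.0]), ([181, 242, 22, 20, 113], [191.2, 252.2]), ([223, 242, 45, 31, 661], [244.4, 258.1])]
yellow [([204, 60, 9, 4, 21], [208.1, 61.8]), ([259, 202, 18, 11, 157], [267.8, 206.7]), ([445, 232, 22, 17, 100], [455.2, 240.0]), ([333, 238, 39, 32, 144], [352.2, 253.5]), ([378, 261, 39, 34, 173], [396.7, 277.4]), ([331, 270, 3, 25, 45], [332.3, 282.1]), ([331, 296, 4, 22, 47], [332.9, 306.2]), ([375, 296, 4, 33, 77], [376.5, 311.7]), ([374, 330, 3, 14, 24], [375.3, 337.2])]
top orange [([223, 238, 33, 26, 606], [239.5, 251.0]), ([181, 255, 30, 5, 97], [195.4, 257.3]), ([179, 266, 30, 10, 103], [193.1, 271.6])]
yellow [([454, 126, 13, 7, 58], [459.8, 128.8]), ([373, 134, 23, 11, 118], [383.5, 139.3]), ([452, 134, 15, 8, 69], [458.9, 137.7]), ([218, 191, 16, 16, 201], [226.0, 198.2]), ([351, 221, 8, 46, 101], [354.3, 242.3]), ([395, 226, 7, 46, 107], [398.2, 247.5])]
cam in tool [ 0.069  0.    -0.143] [[-0.0, 1.0, 0.0], [-0.96, 0.0, -0.27], [-0.27, -0.0, 0.96]] 372.9703321393905
[[-0.93   0.367 -0.   ]
 [ 0.367  0.93  -0.001]
 [-0.    -0.001 -1.   ]]
```

View pics/scene1.png

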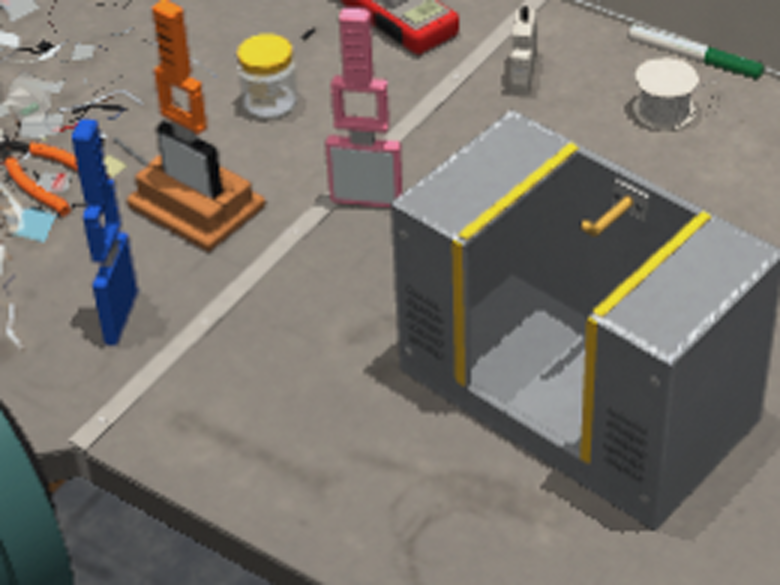

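View pics/top1.png

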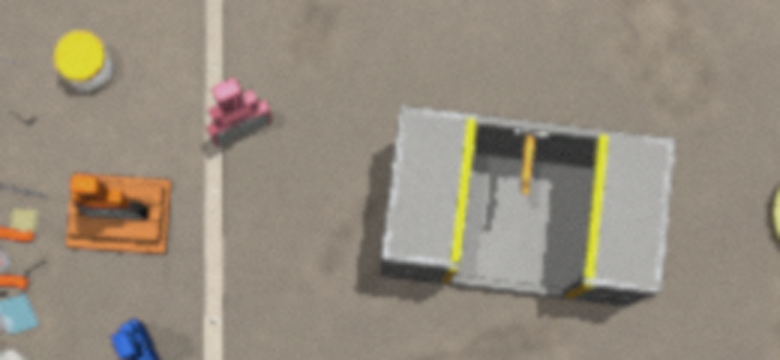

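The enlarged views show the orange mirror's glass facing the robot, with the handle's top at scene (236,192) and top (229,242). The hook points towards the robot, its tip at scene (376,265) and top (375,243). The yellow roof edges' corners are readable in both.

```bash
python3 - <<'E'
from h import *
s=read_camera("scene");t=read_camera("top")
P=lambda x,y:(x/3+180,y/3+190)
Q=lambda x,y:(x/3+200,y/3+180)
for n,a,b in [("handle",P(168,6),Q(85,185)),("FL",P(458,240),Q(457,262)),("BL",P(575,147),Q(471,119)),("FR",P(594,318),Q(587,280)),("BR",P(706,214),Q(602,136)),("tip",P(587,225),Q(526,192)),("base",P(630,204),Q(529,138)),("jar",P(266,50),Q(79,55)),("pink",P(356,12),Q(229,93)),("blue",P(88,125),Q(127,333))]:
    x,e=tri((s,a),(t,b)); print(n,x.round(3),round(e,4))
for p in [(72,174),(170,180),(166,253),(67,246)]: print("stand top",plane(t,Q(*p),.034).round(3))
E
```

```text
handle [0.525 0.239 0.22 ] 0.0032
FL [ 0.457 -0.082  0.181] 0.0001
BL [ 0.587 -0.099  0.18 ] 0.0028
FR [ 0.441 -0.2    0.179] 0.0023
BR [ 0.571 -0.217  0.182] 0.0032
tip [ 0.521 -0.148  0.176] 0.0028
base [ 0.574 -0.154  0.159] 0.0037
jar [0.675 0.273 0.064] 0.0035
pink [0.607 0.115 0.21 ] 0.0035
blue [0.395 0.206 0.204] 0.0006
stand top [0.56  0.286 0.034]
stand top [0.554 0.189 0.034]
stand top [0.482 0.193 0.034]
stand top [0.489 0.29  0.034]
```

>>> play_rows(
  moves=[
    {"tz":-0.04},
    {"tx":-0.03,"ty":-0.02,"tz":-0.07},
    {"tx":-0.065,"ty":-0.035,"tz":-0.09},
    {"tx":-0.1,"ty":-0.053,"tz":-0.11},
    {"tx":-0.135,"ty":-0.072,"tz":-0.13},
  ],
  gripper=1,
)

```text
invalid input at $.moves[0]: expected keys tx, ty, tz, ax, ay, az
```

>>> play_rows(
  moves=[
    {"tx":0,"ty":0,"tz":-0.04,"ax":0,"ay":0,"az":0},
    {"tx":-0.03,"ty":-0.02,"tz":-0.07,"ax":0,"ay":0,"az":0},
    {"tx":-0.065,"ty":-0.035,"tz":-0.09,"ax":0,"ay":0,"az":0},
    {"tx":-0.1,"ty":-0.053,"tz":-0.11,"ax":0,"ay":0,"az":0},
    {"tx":-0.135,"ty":-0.072,"tz":-0.13,"ax":0,"ay":0,"az":0},
  ],
  gripper=1,
)

```text
time: 0.77
eef_pos: [0.3226, 0.4716, 0.3571]
ee_rot: [0.0, 0.187, 0.982, 0.0]
force: [-0.1, 0.6, 0.6]
opening: 1.004
grip_force: 0.0
```

>>> play_rows(
  moves=[
    {"tx":-0.035,"ty":-0.019,"tz":0,"ax":0,"ay":0,"az":-0.7},
    {"tx":-0.07,"ty":-0.037,"tz":0,"ax":0,"ay":0,"az":-1.4},
    {"tx":-0.105,"ty":-0.056,"tz":0,"ax":0,"ay":0,"az":-2.1},
    {"tx":-0.14,"ty":-0.074,"tz":0,"ax":0,"ay":0,"az":-2.8},
    {"tx":-0.175,"ty":-0.093,"tz":0,"ax":0,"ay":0,"az":-3.6},
  ],
)

```text
time: 1.18
eef_pos: [0.4513, 0.3205, 0.3562]
ee_rot: [0.0, 0.029, 1.0, 0.0]
force: [0.7, 0.4, -0.1]
opening: 0.996
grip_force: 0.0
```

>>> play_rows(
  moves=[
    {"tx":-0.025,"ty":-0.03,"tz":0,"ax":0,"ay":0,"az":0},
    {"tx":-0.045,"ty":-0.055,"tz":0,"ax":0,"ay":0,"az":0},
    {"tx":-0.059,"ty":-0.072,"tz":0,"ax":0,"ay":0,"az":0},
    {"tx":-0.059,"ty":-0.072,"tz":0,"ax":0,"ay":0,"az":0},
    {"tx":-0.059,"ty":-0.072,"tz":0,"ax":0,"ay":0,"az":0},
  ],
  gripper=0.4,
)

```text
time: 1.6
eef_pos: [0.5053, 0.2457, 0.356]
ee_rot: [0.0, 0.032, 0.999, -0.0]
force: [-0.1, 0.3, -0.1]
opening: 0.699
grip_force: 0.0
```

```bash
python3 - <<'E'
from h import *
import pickle
s=get_state(); c=read_camera("wrist"); pickle.dump(c,open("w1.pkl","wb"))
cv2.imwrite("pics/w1.png",c["frame"][:,:,::-1]); print(s["eef_pos"],s["opening"])
print(blobs(c,(5,150,80),(16,255,255),100)[0])
E
```

```text
[0.50533066 0.24570696 0.35595861] 0.6994901883002725
[([387, 140, 70, 21, 596], [422.2, 148.3]), ([284, 174, 75, 84, 3196], [320.7, 207.3]), ([384, 174, 70, 14, 550], [418.6, 181.4])]
```

View pics/w1.png

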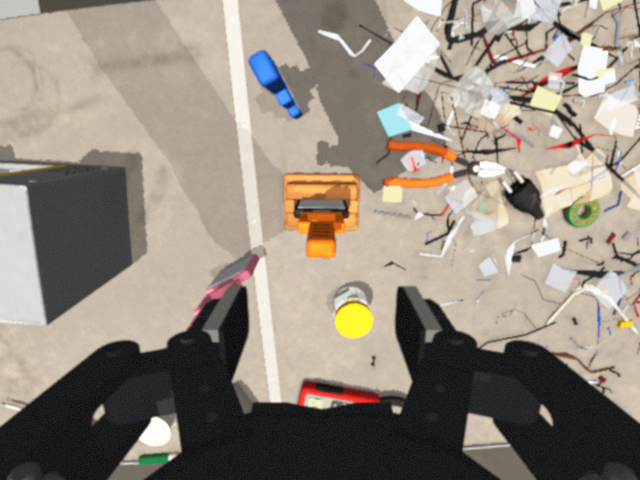

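The wrist view shows the handle's top face centred at about (321,247). The stand's long edges run level (row 174, columns 285–359), so the tool is square to the mirror. The jar is at (353,320) and the pliers at (430,170), both clear of the gripper.

```bash
python3 - <<'E'
from h import *
import pickle
c=pickle.load(open("w1.pkl","rb"));f=c["frame"]
h=cv2.cvtColor(f,cv2.COLOR_RGB2HSV)
print(h[205:262:3,321].tolist()); print(h[247,300:342:2].tolist())
for z in (.214,.217,.22): print(z,plane(c,(320.7,247),z).round(4))
for p in [(285,174),(359,174),(359,230),(285,230)]: print(plane(c,p,.034).round(4))
E
```

```text
[[45, 8, 122], [45, 5, 101], [8, 79, 106], [12, 229, 206], [12, 228, 215], [12, 223, 197], [12, 232, 124], [12, 218, 125], [12, 238, 122], [12, 220, 110], [12, 208, 92], [12, 230, 151], [14, 225, 252], [19, 207, 254], [20, 207, 254], [19, 205, 254], [18, 220, 254], [16, 216, 254], [17, 44, 201]]
[[16, 39, 207], [15, 39, 209], [17, 39, 208], [10, 129, 230], [16, 219, 254], [19, 206, 254], [20, 206, 254], [20, 203, 254], [20, 202, 254], [20, 208, 254], [19, 203, 254], [20, 205, 254], [19, 208, 254], [19, 208, 254], [19, 212, 253], [19, 215, 254], [17, 223, 254], [12, 212, 248], [11, 69, 202], [16, 42, 211], [17, 37, 207]]
0.214 [0.5247 0.2441 0.214 ]
0.217 [0.5238 0.2442 0.217 ]
0.22 [0.5229 0.2443 0.22  ]
[0.4832 0.2019 0.034 ]
[0.4891 0.2935 0.034 ]
[0.5609 0.2908 0.034 ]
[0.5548 0.1955 0.034 ]
```

>>> play_rows(
  moves=[
    {"tx":-0.012,"ty":0,"tz":0.01,"ax":0,"ay":0,"az":0},
    {"tx":-0.018,"ty":0,"tz":0.04,"ax":0,"ay":0,"az":0},
    {"tx":-0.018,"ty":0,"tz":0.07,"ax":0,"ay":0,"az":0},
    {"tx":-0.018,"ty":0,"tz":0.1,"ax":0,"ay":0,"az":0},
    {"tx":-0.018,"ty":0,"tz":0.12,"ax":0,"ay":0,"az":0},
  ],
)

```text
time: 2.07
eef_pos: [0.5212, 0.2466, 0.2333]
ee_rot: [-0.001, 0.03, 1.0, -0.0]
force: [0.4, 0.3, -0.3]
opening: 0.701
grip_force: 0.0
```

```bash
python3 - <<'E'
from h import *
import pickle
s=get_state(); c=read_camera("wrist"); c0=pickle.load(open("w1.pkl","rb"))
m=cv2.inRange(cv2.cvtColor(c["frame"],cv2.COLOR_RGB2HSV),(5,150,235),(24,255,255))
n,l,st,ce=cv2.connectedComponentsWithStats(m)
print(s["eef_pos"],s["opening"])
for i in range(1,n):
    if st[i][4]>200:
        print(st[i],ce[i]); print(tri((c0,(320.7,248)),(c,tuple(ce[i]))))
E
```

```text
[0.52117596 0.24663526 0.2332584 ] 0.7008725102373522
[465 132  35  23 394] [481.96446701 142.97969543]
(array([0.45793143, 0.24438989, 0.40551092]), np.float64(0.008347358638651178))
[437 172  58  19 489] [468.99591002 182.65848671]
(array([0.45694145, 0.24522616, 0.40369375]), np.float64(0.009324225833489507))
[273 187  39  17 395] [287.22531646 195.83797468]
(array([0.43940936, 0.25600376, 0.47807731]), np.float64(0.006614269100589215))
[272 241  27  18 229] [289.37991266 250.3580786 ]
(array([0.47403343, 0.24719571, 0.34282443]), np.float64(0.01062120667548579))
```

>>> play_rows(
  moves=[
    {"tx":-0.002,"ty":-0.002,"tz":0.02,"ax":0,"ay":0,"az":0},
    {"tx":-0.002,"ty":-0.002,"tz":0.04,"ax":0,"ay":0,"az":0},
    {"tx":-0.002,"ty":-0.002,"tz":0.06,"ax":0,"ay":0,"az":0},
    {"tx":-0.002,"ty":-0.002,"tz":0.077,"ax":0,"ay":0,"az":0},
    {"tx":-0.002,"ty":-0.002,"tz":0.077,"ax":0,"ay":0,"az":0},
  ],
)

```text
time: 2.53
eef_pos: [0.523, 0.2441, 0.1568]
ee_rot: [-0.002, 0.03, 1.0, -0.001]
force: [-0.5, -0.5, -0.2]
opening: 0.701
grip_force: 0.0
```

>>> play_rows(
  moves=[
    {"tx":0,"ty":0,"tz":0,"ax":0,"ay":0,"az":0},
    {"tx":0,"ty":0,"tz":0,"ax":0,"ay":0,"az":0},
    {"tx":0,"ty":0,"tz":0,"ax":0,"ay":0,"az":0},
    {"tx":0,"ty":0,"tz":0,"ax":0,"ay":0,"az":0},
    {"tx":0,"ty":0,"tz":0,"ax":0,"ay":0,"az":0},
  ],
  gripper=-1,
  grip_force=50,
)

```text
time: 2.95
eef_pos: [0.5254, 0.2439, 0.1606]
ee_rot: [0.001, 0.031, 1.0, 0.001]
force: [-0.8, -1.3, 7.0]
opening: 0.275
grip_force: 49.4
```

>>> play_rows(
  moves=[
    {"tx":0,"ty":0,"tz":-0.01,"ax":0,"ay":0,"az":0},
    {"tx":0,"ty":0,"tz":-0.03,"ax":0,"ay":0,"az":0},
    {"tx":0,"ty":0,"tz":-0.06,"ax":0,"ay":0,"az":0},
    {"tx":0,"ty":0,"tz":-0.09,"ax":0,"ay":0,"az":0},
    {"tx":0,"ty":0,"tz":-0.11,"ax":0,"ay":0,"az":0},
  ],
)

```text
time: 3.37
eef_pos: [0.5251, 0.2436, 0.2729]
ee_rot: [0.001, 0.031, 1.0, 0.001]
force: [0.1, 0.0, -1.8]
opening: 0.272
grip_force: 49.6
```

>>> play_rows(
  moves=[
    {"tx":0,"ty":0,"tz":-0.03,"ax":0,"ay":0,"az":0},
    {"tx":0,"ty":0,"tz":-0.06,"ax":0,"ay":0,"az":0},
    {"tx":0,"ty":0,"tz":-0.09,"ax":0,"ay":0,"az":0},
    {"tx":0,"ty":0,"tz":-0.11,"ax":0,"ay":0,"az":0},
    {"tx":0,"ty":0,"tz":-0.12,"ax":0,"ay":0,"az":0},
  ],
)

```text
time: 3.78
eef_pos: [0.5249, 0.2434, 0.393]
ee_rot: [0.002, 0.031, 1.0, 0.001]
force: [0.3, 0.2, -2.8]
opening: 0.276
grip_force: 49.5
```

>>> play_rows(
  moves=[
    {"tx":0.01,"ty":-0.025,"tz":0,"ax":0,"ay":0,"az":0},
    {"tx":0.023,"ty":-0.055,"tz":0,"ax":0,"ay":0,"az":0.2},
    {"tx":0.036,"ty":-0.09,"tz":0,"ax":0,"ay":0,"az":0.4},
    {"tx":0.05,"ty":-0.125,"tz":0,"ax":0,"ay":0,"az":0.6},
    {"tx":0.062,"ty":-0.16,"tz":0,"ax":0,"ay":0,"az":0.78},
  ],
)

```text
time: 4.2
eef_pos: [0.4514, 0.0861, 0.3887]
ee_rot: [-0.0, 0.065, 0.998, -0.0]
force: [1.8, -0.2, -3.2]
opening: 0.274
grip_force: 49.8
```

>>> play_rows(
  moves=[
    {"tx":0.013,"ty":-0.03,"tz":0,"ax":0,"ay":0,"az":0},
    {"tx":0.023,"ty":-0.052,"tz":0,"ax":0,"ay":0,"az":0},
    {"tx":0.029,"ty":-0.067,"tz":0,"ax":0,"ay":0,"az":0},
    {"tx":0.029,"ty":-0.067,"tz":0,"ax":0,"ay":0,"az":0},
    {"tx":0.029,"ty":-0.067,"tz":0,"ax":0,"ay":0,"az":0},
  ],
)

```text
time: 4.62
eef_pos: [0.4154, 0.0248, 0.3892]
ee_rot: [0.0, 0.065, 0.998, 0.0]
force: [0.3, 0.6, -3.3]
opening: 0.275
grip_force: 49.9
```

```bash
python3 - <<'E'
from h import *
import pickle
s=get_state(); print(s["eef_pos"],s["ee_rot"])
c=read_camera("wrist"); pickle.dump((s,c),open("w2.pkl","wb"))
cv2.imwrite("pics/w2.png",c["frame"][:,:,::-1])
d=read_camera("scene"); pickle.dump((s,d),open("s2.pkl","wb"))
print(proj(d,[s["eef_pos"]]))
cv2.imwrite("pics/s2.png",cv2.resize(d["frame"][60:320,160:460],None,fx=2.2,fy=2.2,interpolation=cv2.INTER_CUBIC)[:,:,::-1])
E
```

```text
[0.41537082 0.02482765 0.38924412] [2.36190159e-04 6.50197385e-02 9.97883919e-01 2.48768735e-04]
[[272.91881234 183.85406042]]
```

View pics/w2.png

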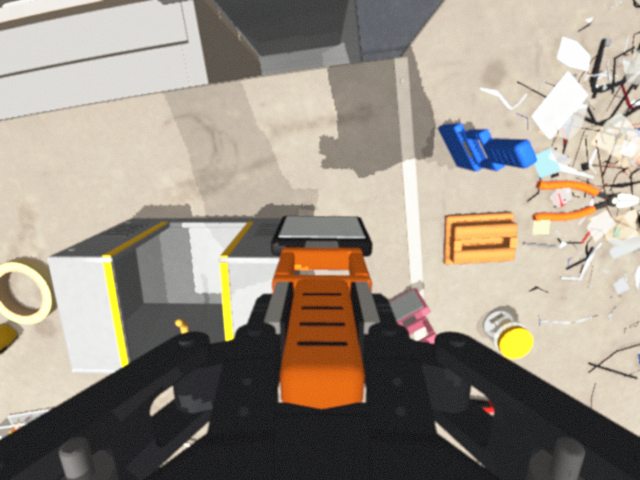

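The wrist view shows the mirror held straight. The cabinet lies left of it: roof slot edges from (107,258) to (125,363) and from (225,258) downward, and the hook's tip at (182,324). I'll step back for a second view.

>>> play_rows(
  moves=[
    {"tx":0.02,"ty":-0.015,"tz":0,"ax":0,"ay":0,"az":0},
    {"tx":0.035,"ty":-0.029,"tz":0,"ax":0,"ay":0,"az":0},
    {"tx":0.035,"ty":-0.029,"tz":0,"ax":0,"ay":0,"az":0},
    {"tx":0.035,"ty":-0.029,"tz":0,"ax":0,"ay":0,"az":0},
    {"tx":0.035,"ty":-0.029,"tz":0,"ax":0,"ay":0,"az":0},
  ],
)

```text
time: 5.13
eef_pos: [0.3775, 0.0014, 0.389]
ee_rot: [0.0, 0.064, 0.998, -0.0]
force: [1.0, -0.5, -2.8]
opening: 0.274
grip_force: 49.9
```

```bash
python3 - <<'E'
from h import *
import pickle
s=get_state(); print(s["eef_pos"],s["ee_rot"])
c=read_camera("wrist"); pickle.dump((s,c),open("w3.pkl","wb"))
s2,c2=pickle.load(open("w2.pkl","rb"))
S,d=pickle.load(open("s2.pkl","rb"))
print(proj(d,[s["eef_pos"]]))
a=c2["frame"][205:375,45:265]; b=c["frame"][205:375,55:275]
for i in (a,b):pass
im=np.vstack([cv2.resize(a,(388,300),interpolation=cv2.INTER_CUBIC),cv2.resize(b,(388,300),interpolation=cv2.INTER_CUBIC)])
sc=cv2.resize(d["frame"][100:380,215:405],(407,600),interpolation=cv2.INTER_CUBIC)
cv2.imwrite("pics/c3.png",np.hstack([im,sc])[:,:,::-1])
# yellow edges fit
for c in (c2,c):
    m=cv2.inRange(cv2.cvtColor(c["frame"],cv2.COLOR_RGB2HSV),(22,150,80),(34,255,255))
    n,l,st,ce=cv2.connectedComponentsWithStats(m)
    for i in range(1,n):
        if st[i][4]>30 and st[i][0]<300: print(st[i],ce[i].round(1))
E
```

```text
[0.37753652 0.00141502 0.38899398] [ 4.55280354e-06  6.42415302e-02  9.97934368e-01 -1.54258376e-04]
[[270.66352216 197.68510407]]
[114 227  42  26  86] [133.8 239.7]
[230 228  16  20  45] [237.4 238.5]
[221 249   9   8  31] [225.4 253.7]
[103 252  10   5  32] [108.  254.4]
[104 263  25 105 724] [115.9 313.6]
[221 263  13  79 571] [226.1 303.8]
[  0 325  16  24 136] [  6.2 334.8]
[168 247  20  15  43] [177.1 253.8]
[250 249  21  40 133] [260.3 272. ]
[135 262  34  26 113] [151.1 275.9]
[135 294  16  60 421] [142.9 322.6]
[250 295   8  17  82] [253.  301.2]
[  0 344  36  44 532] [ 12.2 365. ]
```

View pics/c3.png

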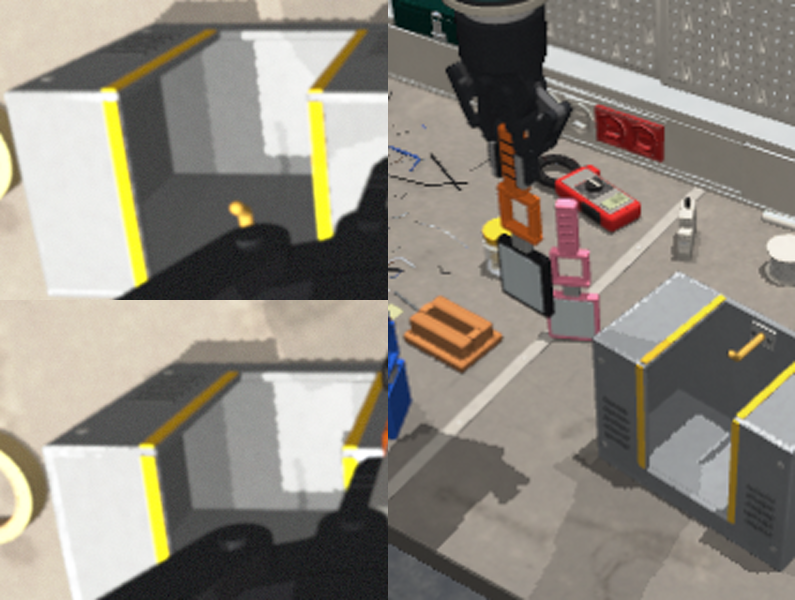

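The composite shows the held mirror hanging straight with its window at scene (277,195). The hook is visible in the first wrist view, tip at (179,323), and hidden in the second. The yellow inner front corners are visible in both.

```bash
python3 - <<'E'
from h import *
import pickle
s2,a=pickle.load(open("w2.pkl","rb"));s3,b=pickle.load(open("w3.pkl","rb"));S,d=pickle.load(open("s2.pkl","rb")); t=read_camera("top")
A=lambda x,y:(x/1.7636+45,y/1.7647+205)
B=lambda x,y:(x/1.7636+55,(y-300)/1.7647+205)
D=lambda x,y:((x-388)/2.142+215,y/2.143+100)
for n,p,q in [("FLi",A(309,97),B(345,450)),("FRi",A(119,93),B(156,447))]:
    print(n,tri((a,p),(b,q)),plane(a,p,.18).round(4),plane(b,q,.18).round(4))
# edge directions on z=.18
for c,r in ((a,(104,263,25,105)),(a,(221,263,13,79)),(b,(135,294,16,60))):
    m=cv2.inRange(cv2.cvtColor(c["frame"],cv2.COLOR_RGB2HSV),(22,150,80),(34,255,255))
    ys,xs=np.nonzero(m[r[1]:r[1]+r[3],r[0]:r[0]+r[2]])
    P=np.array([plane(c,(x+r[0],y+r[1]),.18)[:2] for x,y in zip(xs,ys)])
    k=np.polyfit(P[:,0],P[:,1],1); print("edge y(.45),y(.57),deg",np.polyval(k,[.45,.57]).round(4),np.degrees(np.arctan(k[0])).round(2))
T=(375.3,243.5)
tips=[(a,A(236,208)),(d,D(735,354)),(t,T)]
print("tip",tri(*tips),tri(*tips[:2]),tri(tips[0],tips[2]))
print("tip z=.18",plane(a,A(236,208),.18),"base plane(top) .165",plane(t,(376.3,226.5),.165), plane(t,T,.18))
print("hook base scene/top",tri((d,D(766,338)),(t,(376.3,226.5))))
# eye
Rt=R.from_quat(s2["ee_rot"][[1,2,3,0]]).as_matrix()
e=s2["eef_pos"]
for X in (D(520,194),): 
    o,r=ray(d,X); k=(e[0]-.006-o[0])/r[0]; print("eye",o+r*k,e)
E
```

```text
FLi (array([ 0.45746011, -0.08419724,  0.17325574]), np.float64(0.0008827604355100005)) [ 0.4559 -0.0827  0.18  ] [ 0.4541 -0.0817  0.18  ]
FRi (array([ 0.44121549, -0.1966622 ,  0.17298069]), np.float64(0.00017697542072841118)) [ 0.4395 -0.1923  0.18  ] [ 0.4385 -0.1924  0.18  ]
edge y(.45),y(.57),deg [-0.2002 -0.2161] -7.53
edge y(.45),y(.57),deg [-0.0787 -0.0962] -8.3
edge y(.45),y(.57),deg [-0.2002 -0.2158] -7.38
tip (array([ 0.52438187, -0.14761108,  0.17127477]), np.float64(0.004487811986626138)) (array([ 0.52778129, -0.14863744,  0.16881008]), np.float64(0.002459350430699856)) (array([ 0.52159584, -0.14482931,  0.17468611]), np.float64(0.0010036904148495902))
tip z=.18 [ 0.519752   -0.14153177  0.18      ] base plane(top) .165 [ 0.56881119 -0.15027213  0.165     ] [ 0.52010348 -0.14494721  0.18      ]
hook base scene/top (array([ 0.57315996, -0.15550701,  0.15995614]), np.float64(0.005757139045036709))
eye [0.40937082 0.0120173  0.38189427] [0.41537082 0.02482765 0.38924412]
```

```bash
python3 - <<'E'
from h import *
import pickle
S,d=pickle.load(open("s2.pkl","rb")); s2,a=pickle.load(open("w2.pkl","rb"))
Rt=R.from_quat(S["ee_rot"][[1,2,3,0]]).as_matrix(); e=S["eef_pos"]
ex=-Rt[:,0]; ey=Rt[:,1]; print(ex,ey)
z0=.1486
for n,x,y,z in [("eyetop",-.006,0,.127),("eyebotL",-.006,.015,.093),("top L",-.008,.012,.205),("topR",-.008,-.012,.205),("frTL",-.006,.032,.07),("frTR",-.006,-.032,.07),("frBL",-.006,.032,0),("frBR",-.006,-.032,0)]:
    X=e+ex*x+ey*y+np.array([0,0,z-z0]); p=proj(d,[X])[0]; w=proj(a,[X])[0]; print(n,((p-[215,100])*2.142+[388,0]).round(0),w.round(0))
E
```

```text
[ 9.91544756e-01 -1.29764420e-01  4.39030968e-04] [1.29764185e-01 9.91544743e-01 5.27198685e-04]
eyetop [509. 202.] [321. 271.]
eyebotL [501. 225.] [348. 249.]
top L [491. 126.] [364. 368.]
topR [510. 136.] [276. 368.]
frTL [490. 238.] [373. 238.]
frTR [539. 265.] [269. 238.]
frBL [497. 294.] [361. 214.]
frBR [544. 321.] [281. 214.]
```

>>> play_rows(
  moves=[
    {"tx":-0.005,"ty":-0.03,"tz":0,"ax":0,"ay":0,"az":0},
    {"tx":-0.012,"ty":-0.065,"tz":0,"ax":0,"ay":0,"az":0},
    {"tx":-0.018,"ty":-0.1,"tz":0,"ax":0,"ay":0,"az":0},
    {"tx":-0.024,"ty":-0.126,"tz":0,"ax":0,"ay":0,"az":0},
    {"tx":-0.024,"ty":-0.126,"tz":0,"ax":0,"ay":0,"az":0},
  ],
)

```text
time: 5.65
eef_pos: [0.3847, -0.1317, 0.3891]
ee_rot: [0.0, 0.067, 0.998, -0.001]
force: [0.6, 0.2, -2.7]
opening: 0.274
grip_force: 50.5
```

>>> play_rows(
  moves=[
    {"tx":0,"ty":0,"tz":0.03,"ax":0,"ay":0,"az":0},
    {"tx":0,"ty":0,"tz":0.065,"ax":0,"ay":0,"az":0},
    {"tx":0,"ty":0,"tz":0.1,"ax":0,"ay":0,"az":0},
    {"tx":0,"ty":0,"tz":0.13,"ax":0,"ay":0,"az":0},
    {"tx":0,"ty":0,"tz":0.15,"ax":0,"ay":0,"az":0},
  ],
)

```text
time: 6.07
eef_pos: [0.3839, -0.127, 0.2364]
ee_rot: [-0.001, 0.065, 0.998, -0.0]
force: [1.0, 0.1, -2.4]
opening: 0.271
grip_force: 50.4
```

>>> play_rows(
  moves=[
    {"tx":0,"ty":0,"tz":0.015,"ax":0,"ay":0,"az":0},
    {"tx":0,"ty":0,"tz":0.029,"ax":0,"ay":0,"az":0},
    {"tx":0,"ty":0,"tz":0.029,"ax":0,"ay":0,"az":0},
    {"tx":0,"ty":0,"tz":0.029,"ax":0,"ay":0,"az":0},
    {"tx":0,"ty":0,"tz":0.029,"ax":0,"ay":0,"az":0},
  ],
)

```text
time: 6.48
eef_pos: [0.3852, -0.1274, 0.2107]
ee_rot: [0.0, 0.065, 0.998, -0.0]
force: [-0.6, -0.8, -2.2]
opening: 0.272
grip_force: 50.4
```

>>> play_rows(
  moves=[
    {"tx":-0.02,"ty":0,"tz":0,"ax":0,"ay":0,"az":0},
    {"tx":-0.045,"ty":0,"tz":0,"ax":0,"ay":0,"az":0},
    {"tx":-0.07,"ty":0,"tz":0,"ax":0,"ay":0,"az":0},
    {"tx":-0.095,"ty":0,"tz":0,"ax":0,"ay":0,"az":0},
    {"tx":-0.105,"ty":0,"tz":0,"ax":0,"ay":0,"az":0},
  ],
)

```text
time: 6.9
eef_pos: [0.4919, -0.1408, 0.2109]
ee_rot: [0.001, 0.064, 0.998, -0.0]
force: [-0.8, 0.3, -3.4]
opening: 0.274
grip_force: 50.4
```

>>> play_rows(
  moves=[
    {"tx":0,"ty":0,"tz":0,"ax":0,"ay":0,"az":0},
    {"tx":0,"ty":0,"tz":0,"ax":0,"ay":0,"az":0},
    {"tx":0,"ty":0,"tz":0,"ax":0,"ay":0,"az":0},
    {"tx":0,"ty":0,"tz":0,"ax":0,"ay":0,"az":0},
    {"tx":0,"ty":0,"tz":0,"ax":0,"ay":0,"az":0},
  ],
)

```text
time: 7.32
eef_pos: [0.4883, -0.1408, 0.2104]
ee_rot: [0.0, 0.065, 0.998, 0.0]
force: [0.4, -0.1, -3.4]
opening: 0.275
grip_force: 50.4
```

```bash
python3 - <<'E'
from h import *
import pickle
s=get_state(); print(s["eef_pos"],s["ee_rot"])
d=read_camera("scene"); w=read_camera("wrist"); pickle.dump((s,d,w),open("s4.pkl","wb"))
sc=cv2.resize(d["frame"][200:350,310:450],(560,600),interpolation=cv2.INTER_CUBIC)
wc=cv2.resize(w["frame"][:,200:440],(240,480))
wc=np.vstack([wc,np.zeros((120,240,3),np.uint8)])
cv2.imwrite("pics/c4.png",np.hstack([sc,wc])[:,:,::-1])
E
```

```text
[ 0.48825656 -0.1408489   0.21039052] [2.77435487e-04 6.48338370e-02 9.97896006e-01 2.39389098e-04]
```

View pics/c4.png

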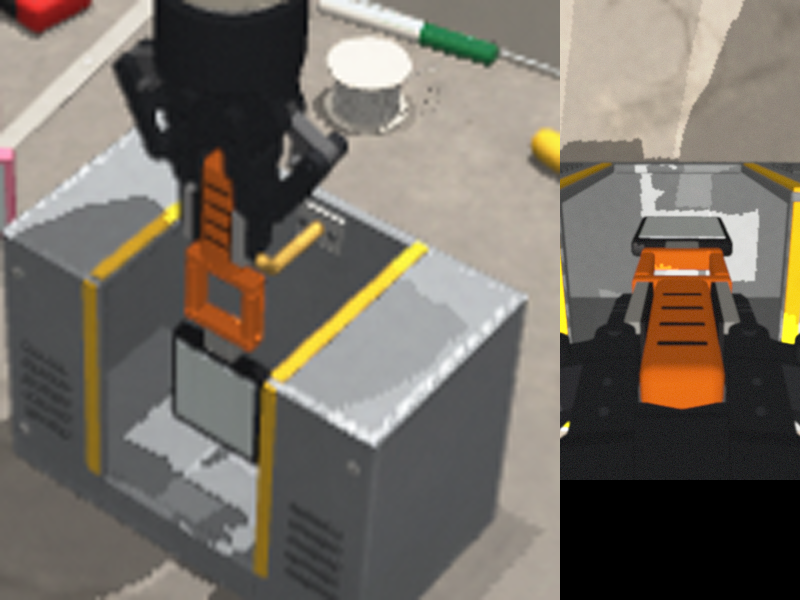

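The scene crop shows the mirror inside the opening with its window's top edge around (226,281) in the crop, and the hook's tip just behind at (263,262). The wrist part shows the frame clear of both yellow edges.

```bash
python3 - <<'E'
from h import *
import pickle
S,d,w=pickle.load(open("s4.pkl","rb"))
Rt=R.from_quat(S["ee_rot"][[1,2,3,0]]).as_matrix(); e=S["eef_pos"]; ex=-Rt[:,0]; ey=Rt[:,1]
z0=.1486
def pt(x,y,z): return e+ex*x+ey*y+np.array([0,0,z-z0])
obs={"wTL":((-.006,.015,.127),(207,270)),"wTR":((-.006,-.015,.127),(245,292)),"oTL":((-.006,.023,.135),(188,246)),"oTR":((-.006,-.023,.135),(262,289)),"oBL":((-.006,.023,.085),(188,318)),"oBR":((-.006,-.023,.085),(246,349)),"fBL":((-.006,.032,0),(174,410)),"fBR":((-.006,-.032,0),(256,459)),"fTR":((-.006,-.032,.07),(260,382)),"fTL":((-.006,.032,.07),(174,325))}
D=[]
for n,(m,o) in obs.items():
    p=(proj(d,[pt(*m)])[0]-[310,200])*4; D.append(np.array(o)-p); print(n,p.round(0),o,D[-1].round(0))
b=np.median(D,0); print("bias crop px",b)
for n,o in [("tip",(263,261)),("tiptop",(262,257)),("base",(322,229))]:
    for x in (.518,.522,.526) if n!="base" else (.575,.578):
        q=((np.array(o)-b)/4+[310,200]); O,r=ray(d,q); X=O+r*(x-O[0])/r[0]; print(n,X.round(4), "rel lateral,ahead",((X-e)@ey).round(4),((X-e)@ex).round(4))
print(np.degrees(np.arctan2(ey[0],ey[1])))
E
```

```text
wTL [187. 268.] (207, 270) [20.  2.]
wTR [231. 293.] (245, 292) [14. -1.]
oTL [175. 250.] (188, 246) [13. -4.]
oTR [244. 289.] (262, 289) [18.  0.]
oBL [174. 318.] (188, 318) [14. -0.]
oBR [241. 357.] (246, 349) [ 5. -8.]
fBL [161. 418.] (174, 410) [13. -8.]
fBR [250. 472.] (256, 459) [  6. -13.]
fTR [254. 384.] (260, 382) [ 6. -2.]
fTL [161. 330.] (174, 325) [13. -5.]
bias crop px [13.20619682 -3.16042882]
tip [ 0.518  -0.1447  0.1745] rel lateral,ahead 0.0 0.03
tip [ 0.522  -0.1425  0.1703] rel lateral,ahead 0.0027 0.0337
tip [ 0.526  -0.1404  0.166 ] rel lateral,ahead 0.0053 0.0373
tiptop [ 0.518  -0.144   0.1771] rel lateral,ahead 0.0007 0.0299
tiptop [ 0.522  -0.1418  0.1729] rel lateral,ahead 0.0034 0.0336
tiptop [ 0.526  -0.1396  0.1686] rel lateral,ahead 0.0061 0.0372
base [ 0.575  -0.1503  0.1565] rel lateral,ahead 0.0018 0.0872
base [ 0.578  -0.1488  0.1534] rel lateral,ahead 0.0037 0.09
7.43461796918253
```

>>> play_rows(
  moves=[
    {"tx":0,"ty":0.001,"tz":0.005,"ax":0,"ay":0,"az":0},
    {"tx":-0.008,"ty":0.001,"tz":0.005,"ax":0,"ay":0,"az":0},
    {"tx":-0.02,"ty":0.001,"tz":0.005,"ax":0,"ay":0,"az":0},
    {"tx":-0.032,"ty":0.001,"tz":0.005,"ax":0,"ay":0,"az":0},
    {"tx":-0.042,"ty":0.001,"tz":0.005,"ax":0,"ay":0,"az":0},
  ],
)

```text
time: 7.83
eef_pos: [0.5316, -0.1454, 0.2048]
ee_rot: [-0.0, 0.065, 0.998, -0.0]
force: [-0.1, 0.1, -1.3]
opening: 0.272
grip_force: 50.5
```

```bash
python3 - <<'E'
from h import *
import pickle
s=get_state(); print(s["eef_pos"],s["force"])
d=read_camera("scene"); 
sc=cv2.resize(d["frame"][215:315,330:430],(600,600),interpolation=cv2.INTER_CUBIC)
cv2.imwrite("pics/c5.png",sc[:,:,::-1])
E
```

```text
[ 0.5316152  -0.14539999  0.2047727 ] [-0.05397116  0.08825846 -1.27760944]
```

View pics/c5.png

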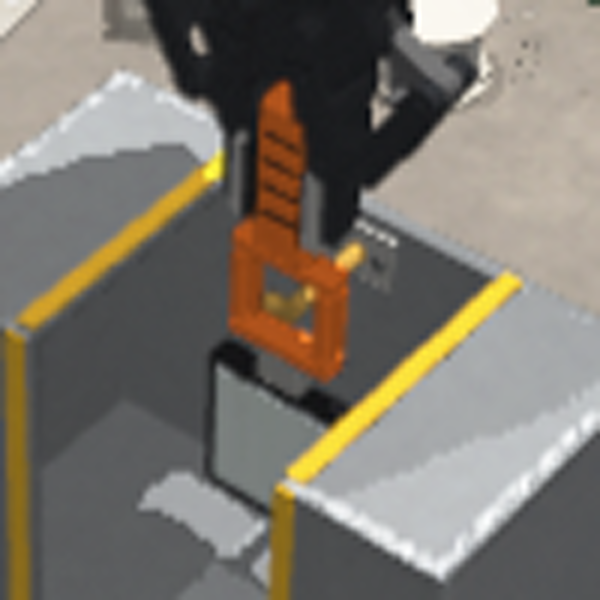

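The crop shows the hook's tip, at (268,298), inside the eye's window, which spans (262,268) to (318,335); no contact force registered.

>>> play_rows(
  moves=[
    {"tx":-0.008,"ty":0,"tz":0,"ax":0,"ay":0,"az":0},
    {"tx":-0.016,"ty":0,"tz":0,"ax":0,"ay":0,"az":0},
    {"tx":-0.024,"ty":0,"tz":0,"ax":0,"ay":0,"az":0},
    {"tx":-0.024,"ty":0,"tz":0,"ax":0,"ay":0,"az":0},
    {"tx":-0.024,"ty":0,"tz":0,"ax":0,"ay":0,"az":0},
  ],
)

```text
time: 8.3
eef_pos: [0.5544, -0.1487, 0.2048]
ee_rot: [-0.0, 0.065, 0.998, -0.0]
force: [0.7, -0.1, -2.2]
opening: 0.273
grip_force: 50.4
```

>>> play_rows(
  moves=[
    {"tx":0,"ty":0,"tz":0.004,"ax":0,"ay":0,"az":0},
    {"tx":0,"ty":0,"tz":0.008,"ax":0,"ay":0,"az":0},
    {"tx":0,"ty":0,"tz":0.012,"ax":0,"ay":0,"az":0},
    {"tx":0,"ty":0,"tz":0.014,"ax":0,"ay":0,"az":0},
    {"tx":0,"ty":0,"tz":0.014,"ax":0,"ay":0,"az":0},
  ],
)

```text
time: 8.72
eef_pos: [0.5539, -0.1484, 0.1904]
ee_rot: [-0.0, 0.065, 0.998, 0.0]
force: [0.1, -0.1, -2.2]
opening: 0.272
grip_force: 50.4
```

>>> play_rows(
  moves=[
    {"tx":0,"ty":0,"tz":0.0005,"ax":0,"ay":0,"az":0},
    {"tx":0,"ty":0,"tz":0.001,"ax":0,"ay":0,"az":0},
    {"tx":0,"ty":0,"tz":0.0015,"ax":0,"ay":0,"az":0},
    {"tx":0,"ty":0,"tz":0.002,"ax":0,"ay":0,"az":0},
    {"tx":0,"ty":0,"tz":0.002,"ax":0,"ay":0,"az":0},
  ],
)

```text
time: 9.13
eef_pos: [0.5542, -0.1485, 0.189]
ee_rot: [-0.0, 0.065, 0.998, -0.0]
force: [0.1, 0.0, -2.6]
opening: 0.27
grip_force: 50.4
```

>>> play_rows(
  moves=[
    {"tx":0,"ty":0,"tz":0.0005,"ax":0,"ay":0,"az":0},
    {"tx":0,"ty":0,"tz":0.001,"ax":0,"ay":0,"az":0},
    {"tx":0,"ty":0,"tz":0.0015,"ax":0,"ay":0,"az":0},
    {"tx":0,"ty":0,"tz":0.002,"ax":0,"ay":0,"az":0},
    {"tx":0,"ty":0,"tz":0.002,"ax":0,"ay":0,"az":0},
  ],
)

```text
time: 9.55
eef_pos: [0.5542, -0.1485, 0.1869]
ee_rot: [-0.0, 0.065, 0.998, -0.0]
force: [0.1, 0.1, -2.8]
opening: 0.275
grip_force: 50.4
```

>>> play_rows(
  moves=[
    {"tx":0,"ty":0,"tz":0.0005,"ax":0,"ay":0,"az":0},
    {"tx":0,"ty":0,"tz":0.001,"ax":0,"ay":0,"az":0},
    {"tx":0,"ty":0,"tz":0.0015,"ax":0,"ay":0,"az":0},
    {"tx":0,"ty":0,"tz":0.002,"ax":0,"ay":0,"az":0},
    {"tx":0,"ty":0,"tz":0.002,"ax":0,"ay":0,"az":0},
  ],
)

```text
time: 9.97
eef_pos: [0.5544, -0.1486, 0.1857]
ee_rot: [0.0, 0.065, 0.998, 0.0]
force: [-4.8, 1.6, 10.0]
opening: 0.275
grip_force: 52.4
```

>>> play_rows(
  moves=[
    {"tx":0,"ty":0,"tz":-0.0008,"ax":0,"ay":0,"az":0},
    {"tx":0,"ty":0,"tz":-0.0008,"ax":0,"ay":0,"az":0},
    {"tx":0,"ty":0,"tz":-0.0008,"ax":0,"ay":0,"az":0},
    {"tx":0,"ty":0,"tz":-0.0008,"ax":0,"ay":0,"az":0},
    {"tx":0,"ty":0,"tz":-0.0008,"ax":0,"ay":0,"az":0},
  ],
  grip_force=20,
)

```text
time: 10.38
eef_pos: [0.5543, -0.1486, 0.1859]
ee_rot: [0.0, 0.065, 0.998, -0.0]
force: [-0.7, 1.0, 1.8]
opening: 0.273
grip_force: 50.8
```

Light contact now (the pin carries the mirror). I'll open part way, without touching anything else.

>>> play_rows(
  moves=[
    {"tx":0,"ty":0,"tz":0,"ax":0,"ay":0,"az":0},
    {"tx":0,"ty":0,"tz":0,"ax":0,"ay":0,"az":0},
    {"tx":0,"ty":0,"tz":0,"ax":0,"ay":0,"az":0},
    {"tx":0,"ty":0,"tz":0,"ax":0,"ay":0,"az":0},
    {"tx":0,"ty":0,"tz":0,"ax":0,"ay":0,"az":0},
  ],
  gripper=0.1,
)

```text
time: 10.8
eef_pos: [0.5542, -0.1485, 0.1858]
ee_rot: [-0.0, 0.065, 0.998, -0.0]
force: [-0.4, -0.0, 0.8]
opening: 0.544
grip_force: 0.0
```

```bash
python3 - <<'E'
from h import *
s=get_state(); print(s["eef_pos"],s["force"],s["opening"])
d=read_camera("scene"); w=read_camera("wrist")
sc=cv2.resize(d["frame"][215:315,330:430],(480,480),interpolation=cv2.INTER_CUBIC)
wc=w["frame"][:,160:480]
cv2.imwrite("pics/c6.png",np.hstack([sc,wc])[:,:,::-1])
E
```

```text
[ 0.55422963 -0.14852475  0.18576963] [-0.35751027 -0.03279348  0.76871672] 0.5437950556082454
```

View pics/c6.png

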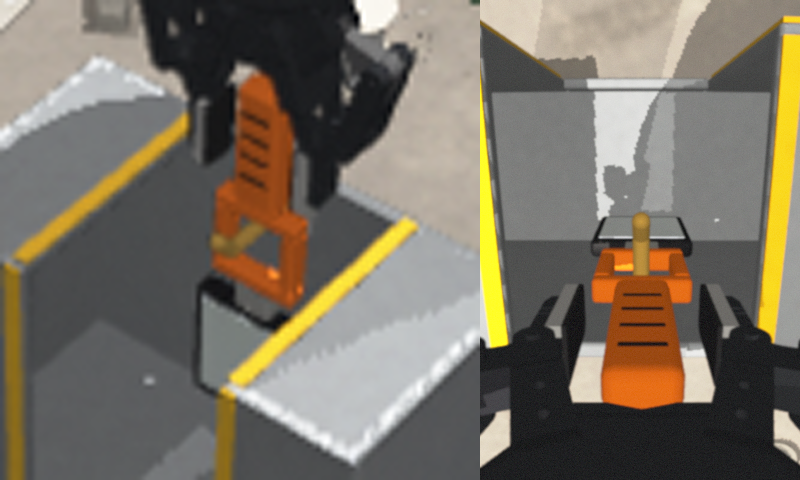

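The picture shows the mirror hanging on the pin, which passes through the window, with both fingers free of the handle. I'll lift straight up.

>>> play_rows(
  moves=[
    {"tx":0,"ty":0,"tz":-0.01,"ax":0,"ay":0,"az":0},
    {"tx":0,"ty":0,"tz":-0.03,"ax":0,"ay":0,"az":0},
    {"tx":0,"ty":0,"tz":-0.06,"ax":0,"ay":0,"az":0},
    {"tx":0,"ty":0,"tz":-0.09,"ax":0,"ay":0,"az":0},
    {"tx":0,"ty":0,"tz":-0.12,"ax":0,"ay":0,"az":0},
  ],
)

```text
time: 11.32
eef_pos: [0.5539, -0.1487, 0.308]
ee_rot: [0.0, 0.065, 0.998, -0.0]
force: [-0.6, 0.3, -0.4]
opening: 0.55
grip_force: 0.0
```

>>> play_rows(
  moves=[
    {"tx":0,"ty":0,"tz":-0.02,"ax":0,"ay":0,"az":0},
    {"tx":0,"ty":0,"tz":-0.02,"ax":0,"ay":0,"az":0},
    {"tx":0,"ty":0,"tz":-0.02,"ax":0,"ay":0,"az":0},
    {"tx":0,"ty":0,"tz":-0.02,"ax":0,"ay":0,"az":0},
    {"tx":0,"ty":0,"tz":-0.02,"ax":0,"ay":0,"az":0},
  ],
)

```text
time: 11.73
eef_pos: [0.5539, -0.1484, 0.3251]
ee_rot: [-0.001, 0.065, 0.998, -0.0]
force: [-0.2, 1.0, 0.1]
opening: 0.551
grip_force: 0.0
```

```bash
python3 - <<'E'
from h import *
import time
print(get_state()["eef_pos"])
P=[]
for i in range(14):
    d=read_camera("scene")
    m=cv2.inRange(cv2.cvtColor(d["frame"],cv2.COLOR_RGB2HSV),(5,150,60),(16,255,255))[215:315,350:420]
    ys,xs=np.nonzero(m); P.append((len(xs),xs.mean().round(2)+350,ys.mean().round(2)+215,ys.min()+215,ys.max()+215))
print(P[0],P[4],P[8],P[13])
E
```

```text
[ 0.55390098 -0.14840097  0.32512699]
(564, np.float64(384.51), np.float64(254.6), np.int64(230), np.int64(278)) (564, np.float64(384.51), np.float64(254.6), np.int64(230), np.int64(278)) (563, np.float64(384.51), np.float64(254.56), np.int64(230), np.int64(278)) (564, np.float64(384.51), np.float64(254.6), np.int64(230), np.int64(278))
```

The mirror's orange blob stays still at (384.5,254.6) across 0.7 s of scene frames. Handing in.

```bash
python3 -c "
from station import *
print(hand_in())"
```

```text
the job is handed in; nothing more can be done
None
```

The mirror hangs by its eye on the brass hook, upright and still, with the gripper clear above it; the job was handed in about 12.5 s into the 50 s, and I saw no sign of contact with the cabinet, jar, pliers or tape roll.

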